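# Set the coffee grinder to coarse and give it its grounds bin

## Robot

A 6-joint arm with a two-finger parallel gripper is mounted at the origin on the work surface. World frame = base frame: x ahead of the robot, y to its left, z up, the work surface at z = 0. Lengths are in mm, angles in rad, forces in N, time in s.
With the tool pointing down it reaches from about 375 to 750 mm from the base axis. Payload 9 kg.
Tool frame: the origin (TCP) lies midway between the tips of the shut fingers; the grasp point (between the pads) lies 19 mm behind it (manip.hold_point_z is the distance from the TCP to the grasp point, in mm); y points along the fingers, x is the direction in which the jaws open and shut, and the axes are right-handed (so a half turn about y gives the same grasp; the last joint's range is limited). The gripper opens to 85 mm and grips with 20 to 120 N. Pads are 22 mm wide; open, the fingers measure 114 mm over their backs; the gripper's body (76 mm by 85 mm) begins 54 mm behind the grasp point. The pads swing forward as they close: fully open they stand 13 mm farther back than shut.
Start: joints at [1.065, 0.104, 0.097, 1.564, 0, 1.353], TCP at [170.31, 575.353, 231.331] pointing down, gripper open.
Joint ranges: [-2.99, 2.99], [-0.84, 1.86], [-1.1, 1.16], [-1.84, 2.11], [-1.51, 1.56], [-3.14, 3.14]. Speed limits (rad/s): [2.22, 2.22, 2.57, 3.14, 3.14, 3.14].

## Interface

Orientations are given as a 3x3 rotation matrix whose columns are the frame's x, y, z axes.
In Python, from station import manip gives the robot as it stands.
- The arm moves only by the shell command python3 -m crank 'ROWS'. ROWS is JSON, a list of rows, each an object of numbers: "x", "y", "z": the shift along the tool's x, y, z in m; "turn": the turn about the tool's y in degrees; "hand": the closure, from -1 (fully open) to 1 (shut). A call has exactly 5 rows; each row is the pose to reach, as a shift and turn from the pose commanded when the call began, along the tool's axes at that moment; what a row does not reach only later rows make up. A row lasts 1/10 s, in which the tool goes at most 50 mm and 8.59 degrees, less where a joint would pass 70% of its speed; a pose out of reach is approached as far as the arm can. A call with a gripper value outside its range is refused whole. The fingers move at their own pace and stop on an object; the grip force is fixed at half the most. Time passes only in rows, so rows that repeat a pose let the fingers close, or fill a call up. It gives the time, the measured TCP pose, the force and the opening at its end, in the units of the state.
- manip.read_state(): the state, without advancing time (a new reading comes with each control period).
- manip.capture(name): name is "scene" or "side" or "wrist"; returns the picture (420x560x3 uint8, red, green, blue); there is no depth.
- manip.camera_info(name): a dict with "fx", "fy", "cx", "cy" (pixels), "view" (4x4, takes a point from world to camera coordinates). Camera axes: x right, y down, z forward; pixel columns grow to the right and rows downward; lengths in mm; the calibration is good to about 2 mm. The wrist camera is an equidistant fisheye: a pixel r from the principal point sees the ray r / f radians off the axis. A picture is of the moment at which its call begins: read the wrist's pose just before it. camera_info takes no time and is no camera call; for the wrist camera it gives the pose at the moment of the call.
- manip.sign_off(): hands the job in, once; it reports no verdict.
The state is a dict: "t": time; "qpos": joint angles; "dq": joint speeds; "joint_efforts": joint torques, N m; "position": TCP position; "ee_rot": TCP orientation; "ft_force": force on the tool from outside, world axes, zero at the start; "ft_torque": the same for the moment, N m; "grip_width": finger opening in mm.
Only numpy, scipy, OpenCV 4.12 (cv2) and the standard library are available. Lean on these libraries where they do the work, as an engineer would, in place of code of your own. Each camera call takes 0.05 s, during which the arm holds its last target. There are 200 camera calls.

## Task

Get the coffee grinder ready for filter coffee: pull its spring plunger out, swing the collar round to the coarsest of the three holes (the one with the largest pip, at the right-hand end as you face the spout, two holes on) and let the plunger snap fully in. Also tip the grounds bin, which lies on its back on the counter, up onto its base and slide it fully home under the spout, mouth up and lip to the front. Leave the other things on the counter where they are.

Things in the scene. Friction and masses are not known exactly. Their poses are not given: they have to be found in the camera images.
- collar (a joint): Angle (rad) of the grind collar about the grinder's upright axis, growing anticlockwise from above (to the right as you face the spout). 0: plunger over the fine hole (as found), 0.419: middle hole, 0.838: coarse hole; stops 0.04 beyond the end holes. Play in a hole about 0.025 either way. With the plunger out it turns against light friction (2 N at the knob) and stays where left.
- plunger (a joint): How far (m) the plunger is pulled out along its axis: 0 = fully in its hole, about 0.009 = riding on the solid bevel between holes, 0.016 = its stop; clear of the holes from 0.010. The pull takes 5 N at first, 13 N fully out. Let go over a hole it snaps in; its rounded tip draws itself in from about 3 mm beside the hole's centre.
- knob (a point): Centre of the plunger's black knob, a cylinder 33 mm across, 37 mm long, outside the collar above the spout, 253 mm above the counter, 114 mm from the collar's axis. Its z axis points out along the plunger, 35 degrees from vertical, leaning away from the collar's axis; pull along +z. Its y axis is level. The barrel under it, 25 mm across, begins 21 mm below this centre.
- collar_axis (a point): Point on the collar's upright axis, 205 mm above the counter. Its axes are the grinder's: -x points out at the front (spout side), z up. The grinder stands fixed, grey and aluminium, footplate 285 x 176 mm. Above: collar 125 mm across, then a dark bean hopper, 156 mm across from 318 mm up, its top at 399 mm; the hand must come in aslant past it.
- coarse_hole (a point): Mouth of the coarse hole, 14 mm across, in the bevelled steel ring under the collar, 80 mm from the collar's axis. The three holes lie 24 degrees apart about that axis, the middle one straight over the spout; a cast pip on the ring's rim under each tells the setting: smallest = fine, largest = coarse.
- bay (a point): Where the bin's centre is when fully home, 89 mm in front of the collar's axis, 56 mm above the counter; axes as collar_axis (-x out at the front). The bay's floor, the footplate, is 14 mm above the counter and ends 64 mm in front of this point. Two rails, 8 mm high, 70 mm apart, guide the bin's sides; the column behind stops it.
- spout (a point): Centre of the spout's lower end, 33 mm across, 116 mm above the counter, 18 mm clear of the top of the seated bin; it lies 7 mm behind the seated bin's centre.
- bin_center (a point): Centre of the grey plastic grounds bin, an open box 60 mm wide, 88 mm deep back to front, 84 mm tall, walls 3.5 mm, about 180 g. Its x axis points out of the mouth, z out of its front, y across its width. It starts lying on its back, front up, mouth level and towards the grinder's side of the counter (the robot's right), centre 44 mm up. Tipped over 40 degrees about its lower base edge it goes on to stand by itself.
- bin_lip (a point): Middle of the bin's lip, 44 mm wide, that stands 8 mm out from its front at the mouth; with the bin home it points out of the bay.
- caddy: Steel tea caddy with wooden lid, closed, 74 x 74 x 110 mm, standing; origin at the centre of its underside. Leave it alone.
- mug: White mug, 82 mm across, 92 mm tall; origin under its centre. Leave it alone.
- milk_jug: Steel milk jug, 88 mm across, 105 mm tall, handle; origin under its centre. Leave it alone.
- tumbler: Green glass tumbler, 72 mm across, 100 mm tall; origin under its centre. Leave it alone.
- spoon: Steel spoon, 190 mm long, lying. Leave it alone. Origin under its middle.
Not all that is in view belongs to the job. What is shaped like the part that bears bin_center but orange or yellow is not meant.

How it is judged (in metres and radians):
On the way, in this order (a step that is already met when the one before it is completed fails the run):
1. the plunger is pulled clear of the fine hole (value of joint plunger above 0.009 m and value of joint collar below 0.3 rad), for 0.1 s.
2. the plunger has snapped fully into the coarse hole (value of joint collar between 0.8 and 0.875 rad and value of joint plunger below 0.0025 m), for 0.2 s.
At the end, for the whole second after the job is handed in: The plunger is fully in the coarse hole (pulled out less than 2.5 mm, collar between 0.80 and 0.875 rad) and the grounds bin stands at rest on the bay's floor, mouth up within 0.1 rad, lip to the front, its centre within 10 mm of fully home front to back, 8 mm side to side and 6 mm in height (all of step 2 and x of bin_center in the frame of bay between -0.01 and 0.006 m and y of bin_center in the frame of bay between -0.008 and 0.008 m and z of bin_center in the frame of bay between -0.006 and 0.006 m and angle between bin_center's own x axis and vertical below 0.1 rad and x of bin_lip in the frame of bay below -0.03 m and linear speed of bin below 0.02 m/s and velocity of joint collar between -0.05 and 0.05 rad/s); the robot touches nothing.
It fails at once if another thing on the counter is shoved more than 3 cm (distance of any of caddy, mug, milk_jug, tumbler, spoon from where it was at the start of the episode above 0.03 m).
It fails at once if another thing on the counter is knocked over (angle between any of caddy, mug, milk_jug, tumbler's own z axis and vertical above 0.5 rad).
It also fails if it takes over 67 s, if anything falls off the work surface, if the arm or the gripper's body presses on something with over 40 N, if the wrist force passes 120 N, or if a joint passes its speed limit or range.

## Working session

There is one attempt and no reset: what is moved stays moved. The work goes in short steps, Python scripts to look and compute and a shell command to move; the robot and the scene stay as the last step left them, time stands still between calls to the robot, and variables do not carry over. Pictures are saved under pics/ and viewed, about 8 in all and at most 12, crops included, and the job is handed in when it is done.

```bash
ls; mkdir -p pics; python3 - <<'E'
from station import manip
import cv2,numpy as np
np.set_printoptions(precision=3,suppress=True)
ims=[]
for n in("scene","side"):
    im=manip.capture(n); cv2.imwrite(f"pics/{n}0.png",im[:,:,::-1])
    c=manip.camera_info(n); print(n,c["fx"],c["fy"],c["cx"],c["cy"]); V=np.array(c["view"]);print(V, -V[:3,:3].T@V[:3,3])
s=manip.read_state();print(s)
E
```

```text
pics
scene 456.83239188306175 456.83239188306175 281.79214331289836 207.37333089872192
[[  -0.763    0.647    0.005  401.768]
 [   0.463    0.551   -0.694 -186.071]
 [  -0.452   -0.527   -0.72  1563.307]
 [   0.       0.       0.       1.   ]] [1099.004  666.22   994.138]
side 534.9046689817965 534.9046689817965 280.90285286234496 209.44008773865568
[[  -0.984   -0.181   -0.002  577.795]
 [  -0.113    0.621   -0.775  187.569]
 [   0.142   -0.762   -0.631 1711.126]
 [   0.       0.       0.       1.   ]] [ 347.055 1292.623 1227.053]
{'t': 0.1, 'qpos': array([ 1.065,  0.105,  0.097,  1.564, -0.   ,  1.353]), 'dq': array([-0.001, -0.001,  0.003,  0.   , -0.001, -0.001]), 'joint_efforts': array([  0.007, -55.82 ,  50.472,   0.013,  -0.   ,   0.   ]), 'position': array([170.146, 575.05 , 230.574]), 'ee_rot': array([[ 0.284, -0.001, -0.959],
       [ 0.959, -0.001,  0.284],
       [-0.001, -1.   ,  0.   ]]), 'ft_force': array([-1.074,  0.224, -0.502]), 'ft_torque': array([ 0.043, -0.05 ,  0.029]), 'grip_width': 85.246339579144}
```

View pics/scene0.png

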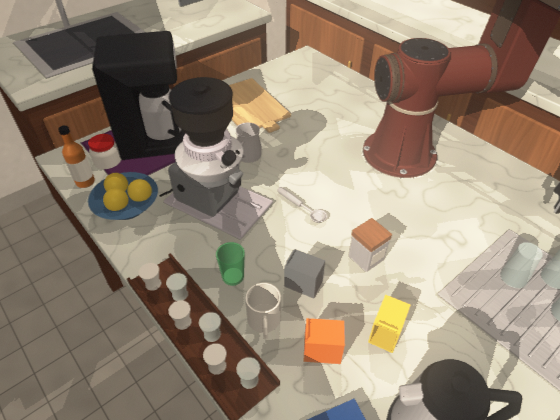

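View pics/side0.png

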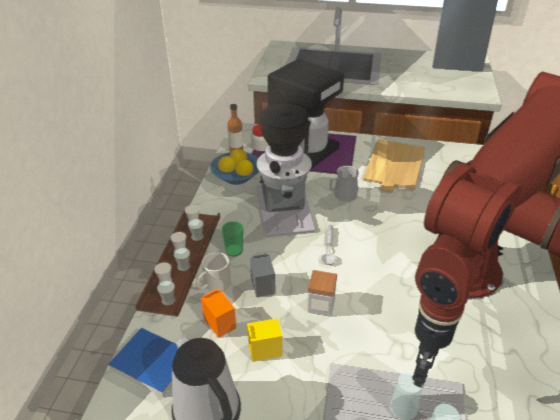

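```bash
cat > h.py <<'E'
import numpy as np,cv2
from station import manip
np.set_printoptions(precision=1,suppress=True)
def cam(n):
    c=manip.camera_info(n);V=np.array(c["view"]);K=np.array([[c["fx"],0,c["cx"]],[0,c["fy"],c["cy"]],[0,0,1]]);return K,V
def ray(n,u,v):
    K,V=cam(n);R=V[:3,:3];d=R.T@np.linalg.solve(K,[u,v,1]);return -R.T@V[:3,3],d/np.linalg.norm(d)
def onz(n,u,v,z):
    o,d=ray(n,u,v);return o+d*(z-o[2])/d[2]
def proj(n,p):
    K,V=cam(n);q=K@(V[:3,:3]@np.array(p,float)+V[:3,3]);return q[:2]/q[2]
def tri(*obs):
    A=0;b=0;rs=[ray(*o) for o in obs]
    for o,d in rs:
        M=np.eye(3)-np.outer(d,d);A=A+M;b=b+M@o
    p=np.linalg.solve(A,b);return p,[np.linalg.norm((np.eye(3)-np.outer(d,d))@(p-o)) for o,d in rs]
E
python3 - <<'E'
import cv2,numpy as np
from h import *
a=cv2.imread("pics/scene0.png");b=cv2.imread("pics/side0.png")
def crop(im,x,y,w,h,s): return cv2.resize(im[y:y+h,x:x+w],None,fx=s,fy=s,interpolation=cv2.INTER_CUBIC)
A=crop(a,150,70,200,150,4);cv2.imwrite("pics/c1.png",A)
B=crop(b,240,100,100,140,4)  # 400x560
C=crop(a,270,240,70,70,5.5); D=crop(b,240,245,70,70,5.5)
o=np.zeros((600,800,3),np.uint8);o[:560,:400]=B;o[:300,400:800]=cv2.resize(C,(400,300+0)) if 0 else cv2.resize(a[245:305,270:350],(400,300),interpolation=cv2.INTER_CUBIC);o[300:600,400:800]=cv2.resize(b[245:305,225:305],(400,300),interpolation=cv2.INTER_CUBIC)
cv2.imwrite("pics/c2.png",o)
E
```

```text
(no output)
```

View pics/c1.png

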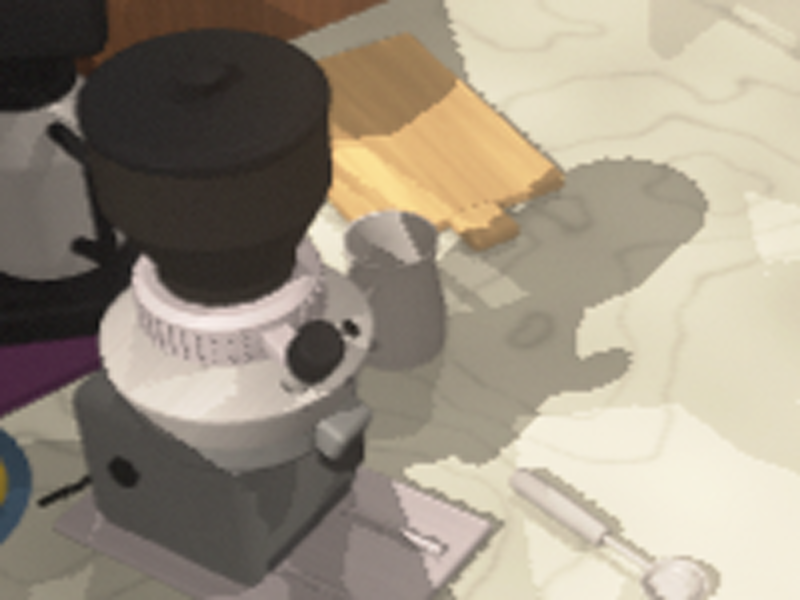

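View pics/c2.png

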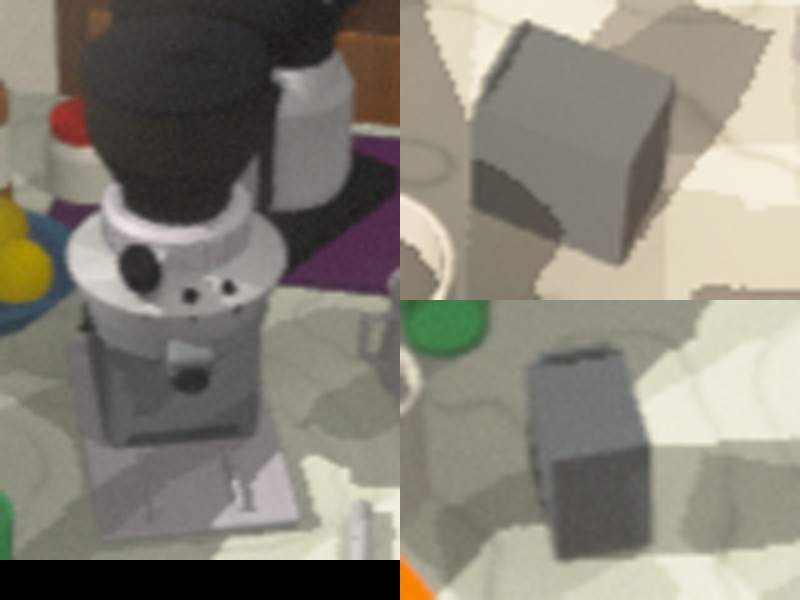

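```bash
python3 - <<'E'
from h import *
sc=lambda u,v:("scene",150+u/4,70+v/4); sd=lambda u,v:("side",240+u/4,100+v/4)
bs=lambda u,v:("scene",270+u/5,245+v/5); bd=lambda u,v:("side",225+u/5,245+v/5)
print("knob",tri(sc(316,350),sd(140,268)))
print("footplate right-front",onz(*sc(500,522),14),onz(*sd(298,522),14))
print("left-front side",onz(*sd(100,540),14),"left-back",onz(*sc(55,525),14),onz(*sd(65,345),14))
print("hopper top ctr",tri(sc(204,100),sd(180,65)))
print("rails",[onz(*sd(*p),14) for p in((150,518),(240,510),(135,462),(225,455))])
print("hopper lip widest", )
for nm,p,q in(("mouth-l/-x?",(75,115),(222,50)),("A",(128,25),(130,62)),("C",(225,162),(245,145)),("D",(272,78),(155,160))):
    print(nm,onz(*bs(*p),88),onz(*bd(*q),88))
print("C/D alt", onz(*bs(225,162),88),onz(*bd(155,160),88),onz(*bs(272,78),88),onz(*bd(245,145),88))
print("bottom",onz(*bs(220,265),0),onz(*bd(155,258),0),onz(*bd(248,248),0))
for n,p in(("caddy",("scene",371,243)),("mug",("scene",263,292)),("tumbler",("scene",232,250)),("spoon",("scene",319,215)),("jug",("scene",249,130))):print(n,onz(*p,{"caddy":110,"mug":92,"tumbler":100,"spoon":5,"jug":105}[n]))
E
```

```text
knob (array([623.1, -93.7, 252.5]), [np.float64(0.8916535806733886), np.float64(0.8916535806734324)])
footplate right-front [480.8 -86.2  14. ] [485.2 -80.4  14. ]
left-front side [647.4 -27.5  14. ] left-back [ 739.6 -299.3   14. ] [ 736.4 -292.6   14. ]
hopper top ctr (array([ 612. , -211.5,  371.8]), [np.float64(0.6439039075079765), np.float64(0.6439039075079882)])
rails [array([610.9, -62.9,  14. ]), array([536.5, -87. ,  14. ]), array([ 637.9, -134.3,   14. ]), array([ 561. , -158.1,   14. ])]
hopper lip widest
mouth-l/-x? [657.2 165.1  88. ] [597.2 140.1  88. ]
A [600.3 139.8  88. ] [650.2 160.3  88. ]
C [620.2 232.6  88. ] [568.2 216.1  88. ]
D [567.8 210.8  88. ] [617.6 237.4  88. ]
C/D alt [620.2 232.6  88. ] [617.6 237.4  88. ] [567.8 210.8  88. ] [568.2 216.1  88. ]
bottom [619. 235.   0.] [620.9 235.4   0. ] [567.  217.4   0. ]
caddy [453.1 257.4 110. ]
mug [743.1 186.5  92. ]
tumbler [728.2  44.7 100. ]
spoon [414.   37.2   5. ]
jug [ 397.4 -317.2  105. ]
```

```bash
cat >> h.py <<'E'
def plan(p0,a0,wps):
    # yaw a = angle of tool x (deg); prints per-waypoint tool shifts (m) and turn
    for p,a in wps:
        d=(np.array(p,float)-p0)/1000;r=np.radians(a0)
        print("x %.4f y %.4f z %.4f turn %.1f"%(d[0]*np.cos(r)+d[1]*np.sin(r),-d[2],-d[0]*np.sin(r)+d[1]*np.cos(r),a0-a));p0=np.array(p,float);a0=a
def st():
    s=manip.read_state();R=s["ee_rot"];print("t %.2f"%s["t"],s["position"],"yaw %.2f"%np.degrees(np.arctan2(R[1,0],R[0,0])),"F",s["ft_force"],"w %.1f"%s["grip_width"],"tilt",R[:,1]);return s
E
python3 - <<'E'
from h import *
sc=lambda u,v:("scene",150+u/4,70+v/4); sd=lambda u,v:("side",240+u/4,100+v/4)
print("coarse hole",onz(*sd(229,287),204),tri(sc(350,328),sd(229,287)),"mid",onz(*sd(190,295),204))
for n,z in(("scene",(60,60,180)),("side",(60,60,100))):
    im=cv2.imread(f"pics/{n}0.png");g=im.max(2)
    u,v={"scene":(229,157),"side":(275,167)}[n]
    m=(g<75).astype(np.uint8);c,l,s,ce=cv2.connectedComponentsWithStats(m)
    k=l[v,u];print(n,"knob",s[k],ce[k])
w=manip.camera_info("wrist");V=np.array(w["view"]);print(w["fx"],w["cx"],w["cy"]);s=manip.read_state()
C=-V[:3,:3].T@V[:3,3];R=s["ee_rot"];print("cam in tool",R.T@(C-s["position"]),"axes",V[:3,:3]@R)
p0=np.array([170.3,575.35,231.3]);p1=np.array([631,-21,330.])
plan(p0,73.5,[(p0+(p1-p0)*f,73.5-78*g) for f,g in((.33,.3),(.66,.6),(.9,.9),(1,1))])
E
```

```text
coarse hole [ 559.  -147.2  204. ] (array([ 559.3, -149.8,  202.6]), [np.float64(0.3735258916051017), np.float64(0.37352589160504507)]) mid [ 588.8 -130.1  204. ]
scene knob [222 150  14  16 157] [228.5 157.4]
side knob [270 161  10  12  89] [274.7 166.8]
325.19226210127806 278.07866756353985 211.53514301343716
cam in tool [  -0.3 -142.9   68.9] axes [[ 1.   0.   0. ]
 [ 0.  -0.3 -1. ]
 [-0.   1.  -0.3]]
x -0.1455 y -0.0326 z -0.2017 turn 23.4
x -0.0535 y -0.0326 z -0.2429 turn 23.4
x 0.0345 y -0.0237 z -0.1775 turn 23.4
x 0.0426 y -0.0099 z -0.0622 turn 7.8
```

```bash
python3 -m crank '[{"x":-0.029,"y":-0.0065,"z":-0.040,"turn":4.7,"hand":-1},{"x":-0.058,"y":-0.013,"z":-0.081,"turn":9.4,"hand":-1},{"x":-0.087,"y":-0.0195,"z":-0.121,"turn":14.1,"hand":-1},{"x":-0.116,"y":-0.026,"z":-0.161,"turn":18.8,"hand":-1},{"x":-0.1455,"y":-0.0325,"z":-0.2015,"turn":23.4,"hand":-1}]'
python3 -m crank '[{"x":-0.0105,"y":-0.0065,"z":-0.0485,"turn":4.7,"hand":-1},{"x":-0.0215,"y":-0.013,"z":-0.097,"turn":9.4,"hand":-1},{"x":-0.032,"y":-0.0195,"z":-0.146,"turn":14.1,"hand":-1},{"x":-0.043,"y":-0.026,"z":-0.194,"turn":18.8,"hand":-1},{"x":-0.0535,"y":-0.0325,"z":-0.243,"turn":23.4,"hand":-1}]'
python3 -m crank '[{"x":0.007,"y":-0.005,"z":-0.0355,"turn":4.7,"hand":-1},{"x":0.014,"y":-0.0095,"z":-0.071,"turn":9.4,"hand":-1},{"x":0.0205,"y":-0.014,"z":-0.1065,"turn":14.1,"hand":-1},{"x":0.0275,"y":-0.019,"z":-0.142,"turn":18.8,"hand":-1},{"x":0.0345,"y":-0.0235,"z":-0.1775,"turn":23.4,"hand":-1}]'
python3 -m crank '[{"x":0.021,"y":-0.005,"z":-0.031,"turn":4,"hand":-1},{"x":0.0425,"y":-0.01,"z":-0.062,"turn":7.8,"hand":-1},{"x":0.0425,"y":-0.01,"z":-0.062,"turn":7.8,"hand":-1},{"x":0.0425,"y":-0.01,"z":-0.062,"turn":7.8,"hand":-1},{"x":0.0425,"y":-0.01,"z":-0.062,"turn":7.8,"hand":-1}]'
python3 - <<'E'
from h import *
im=manip.capture("wrist");cv2.imwrite("pics/w1.png",im[:,:,::-1]);s=st();print(s["qpos"])
E
```

```text
t: 0.6
position: [322.3, 377.6, 263.7]
ee_rot: [[0.644, -0.0, -0.765], [0.765, -0.0, 0.644], [-0.0, -1.0, 0.0]]
ft_force: [1.1, 0.5, 0.2]
grip_width: 85.6
t: 1.1
position: [474.1, 181.2, 296.2]
ee_rot: [[0.895, 0.0, -0.446], [0.446, 0.0, 0.895], [0.0, -1.0, 0.0]]
ft_force: [1.3, 0.7, -0.0]
grip_width: 85.4
t: 1.6
position: [584.5, 38.7, 319.4]
ee_rot: [[0.999, -0.0, -0.054], [0.054, 0.0, 0.999], [-0.0, -1.0, 0.0]]
ft_force: [0.6, -0.2, 0.2]
grip_width: 85.5
t: 2.1
position: [629.5, -18.7, 329.5]
ee_rot: [[0.997, -0.0, 0.077], [-0.077, 0.0, 0.997], [-0.0, -1.0, 0.0]]
ft_force: [0.7, 0.4, 0.6]
grip_width: 85.5
t 2.15 [629.4 -18.4 329.8] yaw -4.41 F [ 0.6 -0.  -0. ] w 85.4 tilt [ 0.  0. -1.]
[-0.2  0.3  0.4  1.8  0.   1.4]
```

View pics/w1.png

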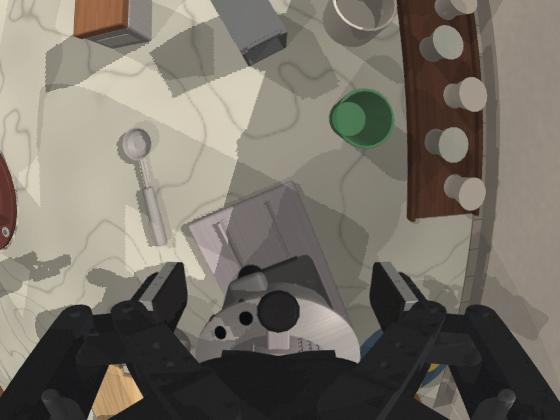

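```bash
cat >> h.py <<'E'
import json
def wray(c,u,v):
    V=np.array(c["view"]);x=np.array([u-c["cx"],v-c["cy"]]);r=np.hypot(*x);t=r/c["fx"]
    d=np.array([*(x/max(r,1e-9)*np.sin(t)),np.cos(t)]);R=V[:3,:3];return -R.T@V[:3,3],R.T@d
def wz(c,u,v,z):
    o,d=wray(c,u,v);return o+d*(z-o[2])/d[2]
E
python3 - <<'E'
from h import *
c=manip.camera_info("wrist")
im=cv2.imread("pics/w1.png");m=(im.max(2)<60).astype(np.uint8);
k=cv2.connectedComponentsWithStats(m);print([ (s,ce) for s,ce in zip(k[2],k[3]) if 30<s[4]<3000 and s[1]>240 and 200<s[0]<350])
print("knob",wz(c,278,312,253),"knob top",wz(c,278,312,268),"mid",wz(c,246,318,204),"coarse",wz(c,220,332,204))
print("fp corners",wz(c,183,226,14),wz(c,296,184,14),"rails",wz(c,214,222,22),wz(c,264,203,22))
print("bin mouth",[wz(c,*p,z) for p,z in(((249,65),0),((287,46),0))],"lip top",[wz(c,*p,88) for p in((244,40),(282,28))])
E
```

```text
[(array([ 237,  255,   94,   52, 1510], dtype=int32), array([290. , 273.2])), (array([222, 287,  12,  22, 104], dtype=int32), array([228.2, 298.4])), (array([ 257,  290,   42,   43, 1400], dtype=int32), array([277.6, 310.7])), (array([239, 311,  14,  14, 152], dtype=int32), array([245.5, 317.8])), (array([215, 326,  11,  13, 111], dtype=int32), array([219.9, 332.2]))]
knob [624.2 -95.5 253. ] knob top [625.  -85.5 268. ] mid [ 589.5 -133.2  204. ] coarse [ 560.3 -150.   204. ]
fp corners [478.5 -92.3  14. ] [654.2 -41.4  14. ] rails [530.1 -87.   22. ] [606.4 -64.   22. ]
bin mouth [array([600.3, 136. ,   0. ]), array([656.6, 160. ,   0. ])] lip top [array([603.2, 151.6,  88. ]), array([648.6, 162.7,  88. ])]
```

```bash
python3 -m crank '[{"x":0.001,"y":0.01,"z":-0.035,"turn":1.6,"hand":-1},{"x":0.001,"y":0.03,"z":-0.066,"turn":1.6,"hand":-1},{"x":0.001,"y":0.055,"z":-0.0665,"turn":1.6,"hand":-1},{"x":0.001,"y":0.075,"z":-0.0665,"turn":1.6,"hand":-1},{"x":0.001,"y":0.075,"z":-0.0665,"turn":1.6,"hand":-1}]'
python3 - <<'E'
from h import *
im=manip.capture("wrist");st();cv2.imwrite("pics/w2.png",im[:,:,::-1]);c=manip.camera_info("wrist")
m=(im.max(2)<60).astype(np.uint8);k=cv2.connectedComponentsWithStats(m)
print([(s,ce) for s,ce in zip(k[2],k[3]) if 100<s[4]<6000])
for n in("scene","side"):cv2.imwrite(f"pics/{n}2.png",manip.capture(n)[:,:,::-1])
a=cv2.imread("pics/scene2.png")[70:220,150:330];b=cv2.imread("pics/side2.png")[80:230,230:350]
o=np.zeros((600,800,3),np.uint8);o[:300,:360]=cv2.resize(a,None,fx=2,fy=2);o[300:,:240]=cv2.resize(b,None,fx=2,fy=2);o[:420,240+120:]=im[:,60:500,::-1];cv2.imwrite("pics/m2.png",o)
E
```

```text
t: 2.65
position: [624.1, -84.5, 251.9]
ee_rot: [[0.994, -0.004, 0.105], [-0.105, 0.002, 0.994], [-0.004, -1.0, 0.001]]
ft_force: [-0.4, -0.5, -0.7]
grip_width: 85.4
t 2.70 [624.7 -84.6 254. ] yaw -6.02 F [-0.3  1.4  0.7] w 85.5 tilt [-0.  0. -1.]
[(array([ 418,    0,   30,  186, 1854], dtype=int32), array([434.3,  82.2])), (array([451,   0,  16,  17, 111], dtype=int32), array([460. ,   6.7])), (array([477,   4,  11,  21, 102], dtype=int32), array([482.8,  13.4])), (array([501,  53,  11,  76, 422], dtype=int32), array([506.7,  89.7])), (array([483, 106,  22,  27, 344], dtype=int32), array([495.2, 120.5])), (array([303, 231,  36,  43, 506], dtype=int32), array([320.3, 252.2])), (array([ 243,  232,   71,   88, 4217], dtype=int32), array([278.9, 281. ])), (array([228, 236,  32,  16, 226], dtype=int32), array([241.4, 242.4])), (array([225, 295,  19,  20, 300], dtype=int32), array([233.9, 304.3])), (array([192, 316,  16,  20, 224], dtype=int32), array([199.2, 325.3]))]
```

View pics/m2.png

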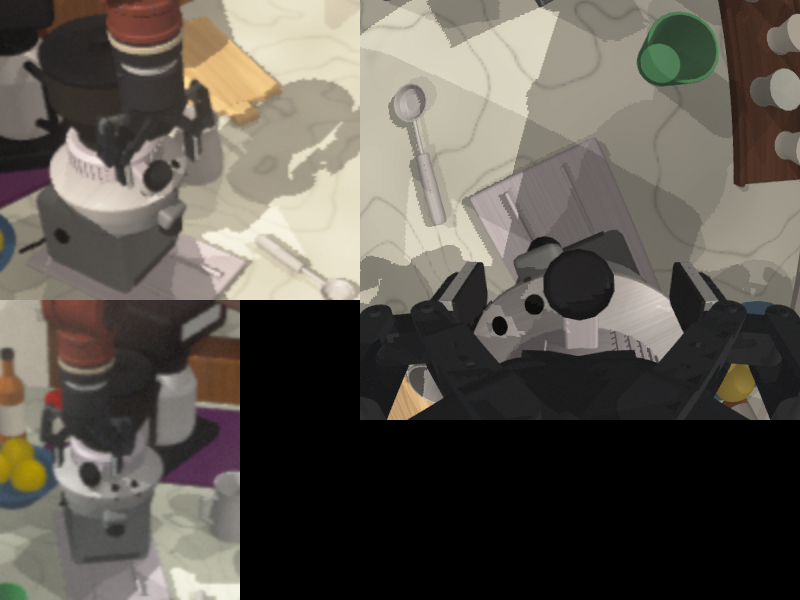

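```bash
python3 -m crank '[{"y":0.02,"hand":-1},{"y":0.02,"hand":1},{"y":0.02,"hand":1},{"y":0.02,"hand":1},{"y":0.02,"hand":1}]'
python3 -m crank '[{"hand":1},{"hand":1},{"hand":1},{"hand":1},{"hand":1}]'
python3 - <<'E'
from h import *
st();c=manip.camera_info("wrist")
E
```

```text
t 2.80 [625.8 -85.1 256.2] yaw -6.03 F [-0.8  0.2  0.4] w 85.5 tilt [ 0. -0. -1.]invalid input at $[0]: expected keys x, y, z, turn, hand
invalid input at $[0]: expected keys x, y, z, turn, hand
```

```bash
python3 -m crank '[{"x":0,"y":0.022,"z":0,"turn":0,"hand":-1},{"x":0,"y":0.022,"z":0,"turn":0,"hand":1},{"x":0,"y":0.022,"z":0,"turn":0,"hand":1},{"x":0,"y":0.022,"z":0,"turn":0,"hand":1},{"x":0,"y":0.022,"z":0,"turn":0,"hand":1}]'
python3 -m crank '[{"x":0,"y":0,"z":0,"turn":0,"hand":1},{"x":0,"y":0,"z":0,"turn":0,"hand":1},{"x":0,"y":0,"z":0,"turn":0,"hand":1},{"x":0,"y":0,"z":0,"turn":0,"hand":1},{"x":0,"y":0,"z":0,"turn":0,"hand":1}]'
```

```text
t: 3.3
position: [626.2, -85.7, 234.2]
ee_rot: [[0.994, 0.002, 0.106], [-0.106, -0.0, 0.994], [0.002, -1.0, -0.0]]
ft_force: [-1.3, -0.5, 4.8]
grip_width: 31.6
t: 3.8
position: [626.2, -85.7, 234.3]
ee_rot: [[0.994, 0.002, 0.106], [-0.106, -0.0, 0.994], [0.002, -1.0, -0.0]]
ft_force: [-0.5, 0.5, 5.4]
grip_width: 31.3
```

```bash
python3 -m crank '[{"x":0,"y":-0.004,"z":0.003,"turn":0,"hand":1},{"x":0,"y":-0.008,"z":0.0055,"turn":0,"hand":1},{"x":0,"y":-0.0115,"z":0.008,"turn":0,"hand":1},{"x":0,"y":-0.0115,"z":0.008,"turn":0,"hand":1},{"x":0,"y":-0.0115,"z":0.008,"turn":0,"hand":1}]'
python3 - <<'E'
from h import *
st()
for n in("scene","side"):cv2.imwrite(f"pics/{n}3.png",manip.capture(n)[:,:,::-1])
im=manip.capture("wrist");cv2.imwrite("pics/w3.png",im[:,:,::-1])
E
```

```text
t: 4.3
position: [626.6, -79.4, 243.4]
ee_rot: [[0.994, -0.001, 0.107], [-0.107, -0.003, 0.994], [-0.001, -1.0, -0.003]]
ft_force: [1.4, -8.2, -8.3]
grip_width: 31.0
t 4.30 [626.6 -79.4 243.4] yaw -6.15 F [ 1.4 -8.2 -8.3] w 31.0 tilt [-0. -0. -1.]
```

```bash
python3 -m crank '[{"x":0,"y":-0.002,"z":0.0015,"turn":0,"hand":1},{"x":0,"y":-0.002,"z":0.0015,"turn":0,"hand":1},{"x":0,"y":-0.002,"z":0.0015,"turn":0,"hand":1},{"x":0,"y":-0.002,"z":0.0015,"turn":0,"hand":1},{"x":0,"y":-0.002,"z":0.0015,"turn":0,"hand":1}]'
python3 -m crank '[{"x":-0.0114,"y":0,"z":-0.0005,"turn":-5,"hand":1},{"x":-0.0227,"y":0,"z":-0.002,"turn":-10,"hand":1},{"x":-0.0339,"y":0,"z":-0.0045,"turn":-15,"hand":1},{"x":-0.0448,"y":0,"z":-0.0079,"turn":-20,"hand":1},{"x":-0.0533,"y":0,"z":-0.0113,"turn":-24,"hand":1}]'
```

```text
t: 4.95
position: [626.7, -78.1, 245.1]
ee_rot: [[0.994, -0.001, 0.107], [-0.107, -0.003, 0.994], [-0.001, -1.0, -0.003]]
ft_force: [2.1, -9.9, -7.7]
grip_width: 31.3
t: 5.45
position: [572.7, -83.7, 245.7]
ee_rot: [[0.951, 0.001, -0.31], [0.31, -0.003, 0.951], [0.0, -1.0, -0.003]]
ft_force: [6.3, -10.6, -7.4]
grip_width: 31.5
```

```bash
python3 -m crank '[{"x":-0.0114,"y":0,"z":-0.0005,"turn":-5,"hand":1},{"x":-0.0227,"y":0,"z":-0.002,"turn":-10,"hand":1},{"x":-0.0339,"y":0,"z":-0.0045,"turn":-15,"hand":1},{"x":-0.0448,"y":0,"z":-0.0079,"turn":-20,"hand":1},{"x":-0.0533,"y":0,"z":-0.0113,"turn":-24,"hand":1}]'
python3 -m crank '[{"x":0,"y":0,"z":0,"turn":0,"hand":1},{"x":0,"y":0,"z":0,"turn":0,"hand":1},{"x":0,"y":0,"z":0,"turn":0,"hand":1},{"x":0,"y":0,"z":0,"turn":0,"hand":1},{"x":0,"y":0,"z":0,"turn":0,"hand":1}]'
python3 - <<'E'
from h import *
s=st();p=s["position"];p0=np.array([626.7,-78.1]);pm=np.array([572.7,-83.7])
# circle centre from start/end rotated 48deg
import math
for a,b,t in((p0,p[:2],48.0),(p0,p[:2],48.4)):
    m=(a+b)/2;d=b-a;n=np.array([-d[1],d[0]]);print("centre",m+n/2/math.tan(math.radians(t/2)))
for ax in((613,-208.5),(613.5,-209.5)):
    print([np.degrees(np.arctan2(*(q[:2]-ax)[::-1])) for q in(p0,pm,p)])
E
```

```text
t: 5.95
position: [526.2, -110.7, 246.1]
ee_rot: [[0.743, 0.003, -0.67], [0.67, -0.002, 0.743], [0.0, -1.0, -0.004]]
ft_force: [8.6, -8.6, -6.5]
grip_width: 31.2
t: 6.45
position: [526.3, -110.8, 246.0]
ee_rot: [[0.745, 0.002, -0.667], [0.667, -0.003, 0.745], [-0.001, -1.0, -0.003]]
ft_force: [6.8, -9.4, -6.5]
grip_width: 31.2
t 6.45 [ 526.3 -110.8  246. ] yaw 41.85 F [ 6.8 -9.4 -6.5] w 31.2 tilt [ 0. -0. -1.]
centre [ 613.2 -207.2]
centre [ 612.8 -206.2]
[np.float64(84.00243032568953), np.float64(107.89613292503923), np.float64(131.59431865219602)]
[np.float64(84.26350461312882), np.float64(107.969139740157), np.float64(131.46823666744945)]
```

```bash
python3 -m crank '[{"x":-0.001,"y":0.004,"z":-0.003,"turn":-0.5,"hand":1},{"x":-0.001,"y":0.008,"z":-0.006,"turn":-0.5,"hand":1},{"x":-0.001,"y":0.012,"z":-0.0085,"turn":-0.5,"hand":1},{"x":-0.001,"y":0.0135,"z":-0.0095,"turn":-0.5,"hand":1},{"x":-0.001,"y":0.0135,"z":-0.0095,"turn":-0.5,"hand":1}]'
```

```text
t: 6.95
position: [531.4, -117.3, 234.1]
ee_rot: [[0.739, 0.002, -0.674], [0.674, -0.001, 0.739], [0.0, -1.0, -0.002]]
ft_force: [-0.2, -1.1, 7.0]
grip_width: 31.3
```

```bash
python3 -m crank '[{"x":0,"y":0,"z":0,"turn":0,"hand":-1},{"x":0,"y":0,"z":0,"turn":0,"hand":-1},{"x":0,"y":0,"z":0,"turn":0,"hand":-1},{"x":0,"y":0,"z":0.01,"turn":0,"hand":-1},{"x":0,"y":-0.03,"z":0.02,"turn":0,"hand":-1}]'
python3 -m crank '[{"x":0,"y":-0.03,"z":0.05,"turn":0,"hand":-1},{"x":0,"y":-0.04,"z":0.1,"turn":0,"hand":-1},{"x":0,"y":-0.04,"z":0.12,"turn":0,"hand":-1},{"x":0,"y":-0.04,"z":0.12,"turn":0,"hand":-1},{"x":0,"y":-0.04,"z":0.12,"turn":0,"hand":-1}]'
python3 - <<'E'
from h import *
st();ims={}
for n in("scene","side","wrist"):
    ims[n]=manip.capture(n)[:,:,::-1];cv2.imwrite(f"pics/{n}4.png",ims[n])
o=np.zeros((600,800,3),np.uint8);o[:300,:360]=cv2.resize(ims["scene"][70:220,150:330],None,fx=2,fy=2);o[300:,:360]=cv2.resize(ims["side"][100:200,230:350],(360,300),interpolation=2);o[:420,360:]=ims["wrist"][:,60:500];cv2.imwrite("pics/m4.png",o)
E
```

```text
t: 7.45
position: [515.2, -100.7, 258.9]
ee_rot: [[0.738, -0.006, -0.674], [0.674, 0.003, 0.738], [-0.003, -1.0, 0.007]]
ft_force: [0.2, 0.4, -0.7]
grip_width: 85.6
t: 7.95
position: [436.2, -12.9, 302.8]
ee_rot: [[0.738, 0.001, -0.675], [0.675, -0.0, 0.738], [0.001, -1.0, -0.001]]
ft_force: [0.7, -0.3, -0.3]
grip_width: 85.6
t 7.95 [436.2 -12.9 302.8] yaw 42.47 F [ 0.7 -0.3 -0.3] w 85.6 tilt [ 0. -0. -1.]
```

View pics/m4.png

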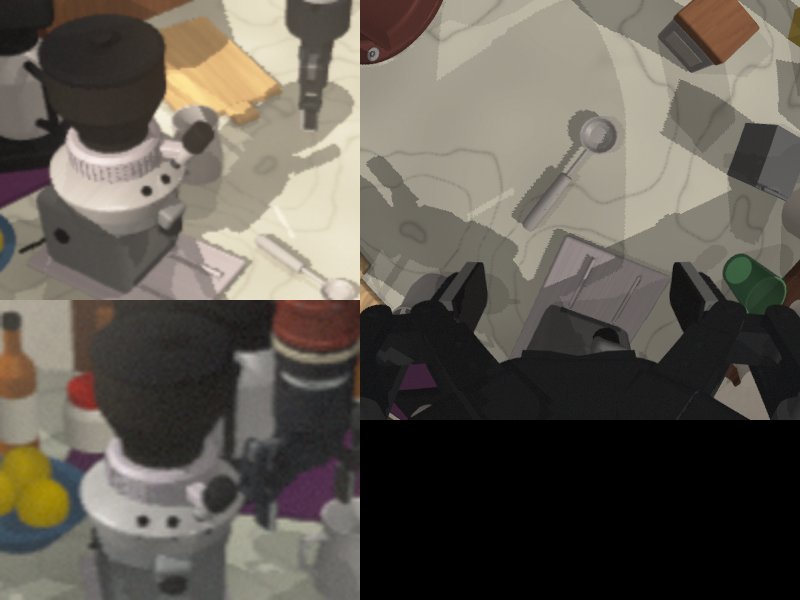

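```bash
python3 - <<'E'
from h import *
for n,(u,v) in(("scene",(249,138)),("side",(303,164))):
    im=cv2.imread(f"pics/{n}4.png");m=(im.max(2)<75).astype(np.uint8)
    m[:, :]=cv2.morphologyEx(m,cv2.MORPH_OPEN,np.ones((3,3)));l=cv2.connectedComponentsWithStats(m);k=l[1][v,u];print(n,l[2][k],l[3][k])
    globals()[n]=l[3][k]
    for ext in(0,9):
      for a in(107.5+24,):
        r=114+ext*.574;print(ext,proj(n,(613.2+r*np.cos(np.radians(a)),-207.8+r*np.sin(np.radians(a)),253+ext*.819)))
print(tri(("scene",*scene),("side",*side)))
# bin with wrist: full frame
c=manip.camera_info("wrist")
print("rails ends etc; fp corners",[wz(c,60+u-360,v,14) for u,v in((566,232),(668,270))],"rail fronts",[wz(c,60+u-360,v,22) for u,v in((592,257),(640,277))])
E
```

```text
scene [242 131  15  16 164] [248.7 138.3]
0 [249.1 138.9]
9 [250.9 136.8]
side [ 260   50   95  124 5958] [301.4 114.8]
0 [302.8 164.3]
9 [303.8 163.2]
(array([569.2, -79.8, 381.9]), [np.float64(68.70201449903394), np.float64(68.70201449903384)])
rails ends etc; fp corners [array([480.7, -87.6,  14. ]), array([635.1, -30.2,  14. ])] rail fronts [array([531.3, -88.5,  22. ]), array([606.6, -64.9,  22. ])]
```

```bash
python3 - <<'E'
from h import *
p=np.array([436.2,-12.9,302.8])
plan(p,42.5,[((540,60,280),33),((637.5,125.5,180),23),((637.5,125.5,64),23)])
E
```

```text
x 0.1258 y 0.0228 z -0.0164 turn 9.5
x 0.1174 y 0.1000 z 0.0018 turn 10.0
x 0.0000 y 0.1160 z 0.0000 turn 0.0
```

```bash
python3 -m crank '[{"x":0.032,"y":0.006,"z":-0.004,"turn":2.4,"hand":1},{"x":0.063,"y":0.0115,"z":-0.008,"turn":4.8,"hand":1},{"x":0.094,"y":0.017,"z":-0.0125,"turn":7.2,"hand":1},{"x":0.126,"y":0.023,"z":-0.0165,"turn":9.5,"hand":1},{"x":0.126,"y":0.023,"z":-0.0165,"turn":9.5,"hand":1}]' >/dev/null
python3 -m crank '[{"x":0.03,"y":0.025,"z":0.0005,"turn":2.5,"hand":1},{"x":0.06,"y":0.05,"z":0.001,"turn":5,"hand":1},{"x":0.09,"y":0.075,"z":0.0015,"turn":7.5,"hand":1},{"x":0.1175,"y":0.1,"z":0.002,"turn":10,"hand":1},{"x":0.1175,"y":0.1,"z":0.002,"turn":10,"hand":1}]'
python3 - <<'E'
from h import *
im=manip.capture("wrist");st();cv2.imwrite("pics/w5.png",im[:,:,::-1])
E
```

```text
t: 9.1
position: [637.5, 125.4, 173.2]
ee_rot: [[0.921, -0.008, -0.389], [0.389, 0.0, 0.921], [-0.007, -1.0, 0.003]]
ft_force: [-0.7, 0.2, -0.1]
grip_width: -0.1
t 9.15 [637.3 124.7 175.9] yaw 22.94 F [-0.9  0.2  0.5] w -0.3 tilt [-0.  0. -1.]
```

View pics/w5.png

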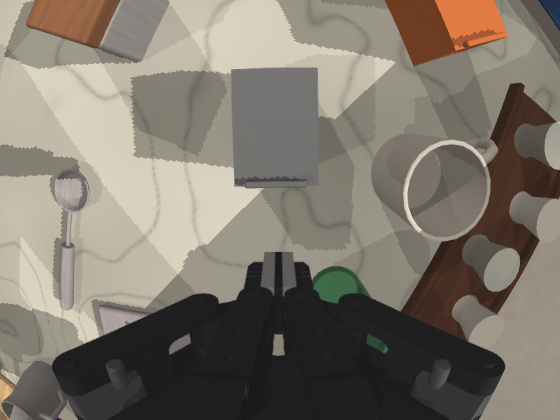

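```bash
python3 - <<'E'
from h import *
c=manip.camera_info("wrist")
P=[wz(c,*p,88) for p in((233,69),(318,68),(318,184),(235,185))];P=np.array(P);print(P);print("ctr",P.mean(0));d=P[1]-P[0];print(np.linalg.norm(d),np.degrees(np.arctan2(d[1],d[0])));d=P[0]-P[3];print(np.linalg.norm(d),np.degrees(np.arctan2(d[1],d[0])));d=P[2]-P[3];print(np.degrees(np.arctan2(d[1],d[0])))
q=np.array([wz(c,245,184,96),wz(c,307,184,96)]);print("lip",q)
E
```

```text
[[566.3 210.7  88. ]
 [620.9 234.5  88. ]
 [654.5 157.9  88. ]
 [599.3 133.6  88. ]]
ctr [610.3 184.2  88. ]
59.555103028217616 23.48395601168855
83.87336854784719 113.15587159512083
23.722611626453762
lip [[606.  138.9  96. ]
 [645.9 155.9  96. ]]
```

```bash
python3 -m crank '[{"x":-0.001,"y":0.04,"z":0,"turn":0,"hand":1},{"x":-0.001,"y":0.08,"z":0,"turn":-0.4,"hand":1},{"x":-0.001,"y":0.114,"z":0,"turn":-0.4,"hand":1},{"x":-0.001,"y":0.114,"z":0.004,"turn":-0.4,"hand":1},{"x":-0.001,"y":0.114,"z":0.008,"turn":-0.4,"hand":1}]'
python3 -m crank '[{"x":0,"y":0,"z":0.004,"turn":0,"hand":1},{"x":0,"y":-0.003,"z":0.008,"turn":0,"hand":1},{"x":0,"y":-0.006,"z":0.012,"turn":0,"hand":1},{"x":0,"y":-0.0095,"z":0.016,"turn":0,"hand":1},{"x":0,"y":-0.013,"z":0.0205,"turn":0,"hand":1}]'
python3 - <<'E'
from h import *
st();ims={}
for n in("scene","side","wrist"):
    ims[n]=manip.capture(n)[:,:,::-1];cv2.imwrite(f"pics/{n}6.png",ims[n])
f=lambda i,x,y,w,h:cv2.resize(i[y:y+h,x:x+w],(360,300),interpolation=2)
o=np.zeros((600,800,3),np.uint8);o[:300,:360]=f(ims["scene"],250,220,120,100);o[300:,:360]=f(ims["side"],210,220,120,100);o[:420,360:]=ims["wrist"][:,60:500];cv2.imwrite("pics/m6.png",o)
E
```

```text
t: 9.65
position: [634.1, 131.4, 67.2]
ee_rot: [[0.919, 0.0, -0.395], [0.395, 0.0, 0.919], [0.0, -1.0, -0.0]]
ft_force: [-0.6, 0.0, 1.2]
grip_width: -0.1
t: 10.15
position: [626.2, 151.1, 79.5]
ee_rot: [[0.918, 0.001, -0.396], [0.396, 0.0, 0.918], [0.001, -1.0, -0.0]]
ft_force: [0.4, -1.4, 0.0]
grip_width: 0.0
t 10.15 [626.2 151.1  79.5] yaw 23.31 F [ 0.4 -1.4  0. ] w 0.0 tilt [ 0.  0. -1.]
```

View pics/m6.png

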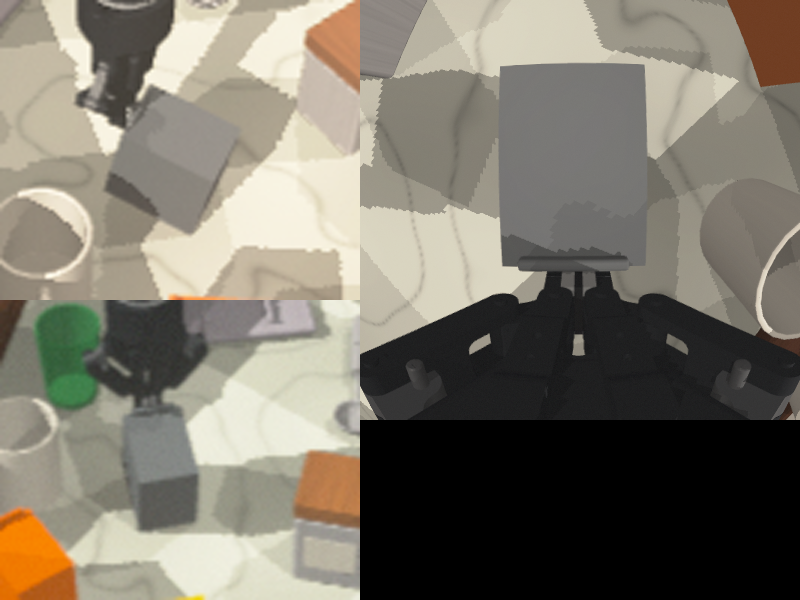

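```bash
python3 -m crank '[{"x":0,"y":-0.005,"z":0.008,"turn":0,"hand":1},{"x":0,"y":-0.009,"z":0.016,"turn":0,"hand":1},{"x":0,"y":-0.012,"z":0.024,"turn":0,"hand":1},{"x":0,"y":-0.0145,"z":0.031,"turn":0,"hand":1},{"x":0,"y":-0.017,"z":0.0385,"turn":0,"hand":1}]'
python3 -m crank '[{"x":0,"y":-0.002,"z":0.006,"turn":0,"hand":1},{"x":0,"y":-0.003,"z":0.012,"turn":0,"hand":1},{"x":0,"y":-0.004,"z":0.017,"turn":0,"hand":1},{"x":0,"y":-0.004,"z":0.022,"turn":0,"hand":1},{"x":0,"y":-0.004,"z":0.026,"turn":0,"hand":1}]'
python3 -m crank '[{"x":0,"y":0,"z":0.004,"turn":0,"hand":1},{"x":0,"y":-0.005,"z":0.006,"turn":0,"hand":1},{"x":0,"y":-0.03,"z":0.006,"turn":0,"hand":1},{"x":0,"y":-0.06,"z":0,"turn":0,"hand":1},{"x":0,"y":-0.1,"z":-0.02,"turn":0,"hand":1}]'
python3 -m crank '[{"x":0,"y":-0.03,"z":-0.05,"turn":0,"hand":-1},{"x":0,"y":-0.03,"z":-0.09,"turn":0,"hand":-1},{"x":0,"y":-0.03,"z":-0.09,"turn":0,"hand":-1},{"x":0,"y":-0.03,"z":-0.09,"turn":0,"hand":-1},{"x":0,"y":-0.03,"z":-0.09,"turn":0,"hand":-1}]'
python3 - <<'E'
from h import *
ims={}
for n in("wrist","scene","side"):
    ims[n]=manip.capture(n)[:,:,::-1];cv2.imwrite(f"pics/{n}7.png",ims[n])
st()
f=lambda i,x,y,w,h:cv2.resize(i[y:y+h,x:x+w],(360,300),interpolation=2)
o=np.zeros((600,800,3),np.uint8);o[:300,:360]=f(ims["scene"],250,220,120,100);o[300:,:360]=f(ims["side"],210,220,120,100);o[:420,360:]=ims["wrist"][:,60:500];cv2.imwrite("pics/m7.png",o)
E
```

```text
t: 10.8
position: [610.4, 186.9, 95.8]
ee_rot: [[0.918, 0.0, -0.396], [0.396, 0.0, 0.918], [0.0, -1.0, 0.0]]
ft_force: [0.3, 0.5, 0.1]
grip_width: 0.2
t: 11.3
position: [600.3, 210.3, 99.5]
ee_rot: [[0.918, -0.0, -0.396], [0.396, 0.0, 0.918], [-0.0, -1.0, 0.0]]
ft_force: [0.3, -0.3, -0.0]
grip_width: -0.4
t: 11.8
position: [607.0, 192.5, 199.5]
ee_rot: [[0.918, -0.003, -0.397], [0.397, 0.0, 0.918], [-0.002, -1.0, 0.001]]
ft_force: [0.4, -0.6, 0.9]
grip_width: -0.0
t: 12.3
position: [643.6, 109.6, 229.3]
ee_rot: [[0.918, -0.001, -0.396], [0.396, 0.0, 0.918], [-0.0, -1.0, 0.001]]
ft_force: [-0.7, 0.1, -0.3]
grip_width: 72.2
t 12.45 [643.5 110.1 229.4] yaw 23.40 F [ 0.2 -0.8  0.3] w 85.3 tilt [-0.  0. -1.]
```

View pics/m7.png

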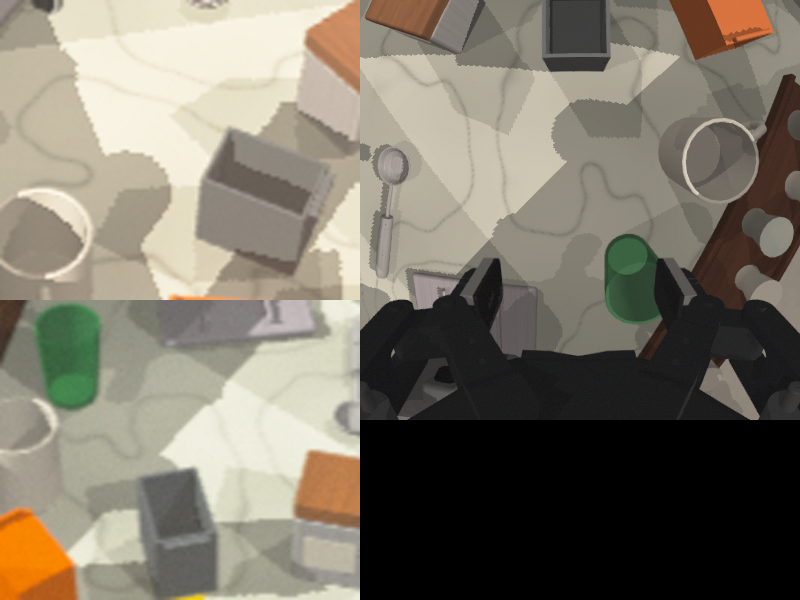

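```bash
python3 - <<'E'
from h import *
c=manip.camera_info("wrist")
a,b=wz(c,245,56,84),wz(c,308,56,84);print("wrist back corners",a,b,np.linalg.norm(a-b),np.degrees(np.arctan2(*(b-a)[1::-1])))
S=np.array([onz("side",210+u/3,220+v/3,84) for u,v in((138,178),(198,168),(214,238),(152,250))]);print(S,S.mean(0))
Q=np.array([onz("scene",250+u/3,220+v/3,84) for u,v in((232,128),(200,188),(302,222),(330,170))]);print(Q,Q.mean(0))
m=(a+b)/2;print("centre from wrist",m+44*np.array([-.396,.918,0]))
E
```

```text
wrist back corners [566.5 215.9  84. ] [617.  237.7  84. ] 54.99876471850438 23.326772076054603
[[616.5 242.8  84. ]
 [561.6 219.2  84. ]
 [530.  304.9  84. ]
 [584.  329.6  84. ]] [573.  274.1  84. ]
[[564.4 218.1  84. ]
 [625.5 244.3  84. ]
 [586.4 318.8  84. ]
 [533.4 299.2  84. ]] [577.4 270.1  84. ]
centre from wrist [574.3 267.2  84. ]
```

```bash
python3 - <<'E'
from h import *
plan(np.array([643.5,110.1,229.4]),23.4,[((561.6,296.5,160),23.4),((561.6,296.5,40),23.4),((561.6,296.5,130),23.4),((561,120,130),21),((559.1,-43.4,130),18),((559.1,-43.4,55),18)])
E
python3 -m crank '[{"x":0,"y":0.005,"z":0.045,"turn":0,"hand":-1},{"x":0,"y":0.015,"z":0.09,"turn":0,"hand":-1},{"x":-0.001,"y":0.03,"z":0.135,"turn":0,"hand":-1},{"x":-0.001,"y":0.05,"z":0.175,"turn":0,"hand":-1},{"x":-0.001,"y":0.069,"z":0.2035,"turn":0,"hand":-1}]'
python3 -m crank '[{"x":0,"y":0,"z":0,"turn":0,"hand":-1},{"x":0,"y":0.04,"z":0,"turn":0,"hand":-1},{"x":0,"y":0.08,"z":0,"turn":0,"hand":-1},{"x":0,"y":0.12,"z":0,"turn":0,"hand":-1},{"x":0,"y":0.12,"z":0,"turn":0,"hand":-1}]'
```

```text
x -0.0011 y 0.0694 z 0.2036 turn 0.0
x 0.0000 y 0.1200 z 0.0000 turn 0.0
x 0.0000 y -0.0900 z 0.0000 turn 0.0
x -0.0706 y -0.0000 z -0.1617 turn 2.4
x -0.0603 y -0.0000 z -0.1519 turn 3.0
x 0.0000 y 0.0750 z 0.0000 turn 0.0
t: 12.95
position: [560.7, 298.6, 160.1]
ee_rot: [[0.917, 0.0, -0.398], [0.398, 0.001, 0.917], [0.0, -1.0, 0.0]]
ft_force: [0.9, -0.0, 0.3]
grip_width: 85.8
t: 13.45
position: [558.5, 294.2, 34.9]
ee_rot: [[0.918, -0.009, -0.396], [0.396, -0.003, 0.918], [-0.009, -1.0, 0.001]]
ft_force: [-1.8, 0.5, 0.2]
grip_width: 85.1
```

```bash
python3 -m crank '[{"x":0,"y":0,"z":0,"turn":0,"hand":1},{"x":0,"y":0,"z":0,"turn":0,"hand":1},{"x":0,"y":0,"z":0,"turn":0,"hand":1},{"x":0,"y":0,"z":0,"turn":0,"hand":1},{"x":0,"y":0,"z":0,"turn":0,"hand":1}]'
python3 -m crank '[{"x":0,"y":-0.01,"z":0,"turn":0,"hand":1},{"x":0,"y":-0.03,"z":0,"turn":0,"hand":1},{"x":0,"y":-0.06,"z":0,"turn":0,"hand":1},{"x":0,"y":-0.09,"z":0,"turn":0,"hand":1},{"x":0,"y":-0.09,"z":0,"turn":0,"hand":1}]'
python3 - <<'E'
from h import *
im=manip.capture("wrist")[:,:,::-1];st();cv2.imwrite("pics/w8.png",im)
for n in("scene","side"):cv2.imwrite(f"pics/{n}8.png",manip.capture(n)[:,:,::-1])
f=lambda n,x,y,w,h:cv2.resize(cv2.imread(f"pics/{n}8.png")[y:y+h,x:x+w],(360,300),interpolation=2)
o=np.zeros((600,800,3),np.uint8);o[:300,:360]=f("scene",250,200,140,116);o[300:,:360]=f("side",210,220,140,116);o[:420,360:]=im[:,60:500];cv2.imwrite("pics/m8.png",o)
E
```

```text
t: 13.95
position: [564.7, 296.1, 44.1]
ee_rot: [[0.918, 0.005, -0.396], [0.396, 0.001, 0.918], [0.005, -1.0, -0.001]]
ft_force: [-0.4, 0.3, 8.5]
grip_width: 59.6
t: 14.45
position: [565.4, 296.3, 137.2]
ee_rot: [[0.918, 0.008, -0.396], [0.396, 0.002, 0.918], [0.009, -1.0, -0.001]]
ft_force: [0.3, 0.0, -0.9]
grip_width: 59.8
t 14.50 [564.5 296.  134.5] yaw 23.31 F [-0.5  0.9 -1.6] w 59.4 tilt [ 0.  0. -1.]
```

View pics/m8.png

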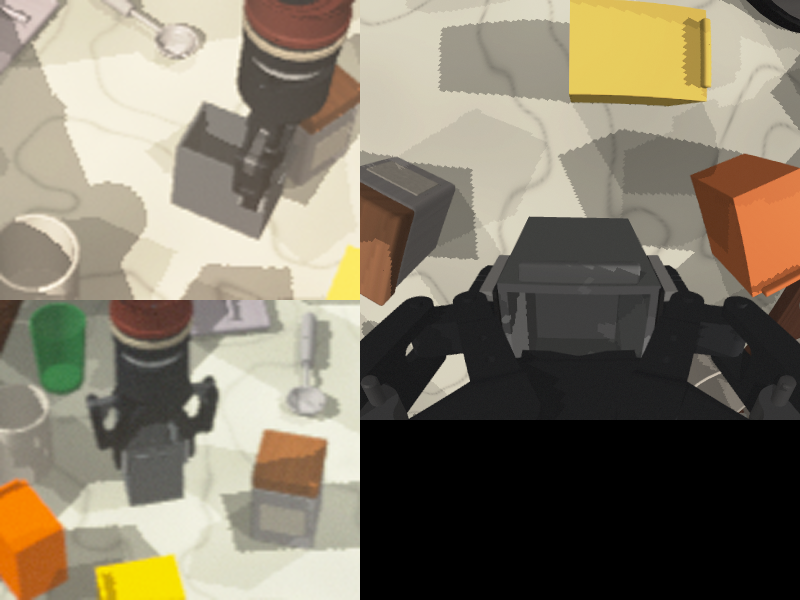

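```bash
python3 - <<'E'
from h import *
s=st();c=manip.camera_info("wrist");R=s["ee_rot"]
for z in(174,178,):
  for uv in((219,264),(340,265),(200,288),(360,287)):
    print(z,uv,R.T@(wz(c,*uv,z)-s["position"]))
E
```

```text
t 14.60 [562.6 295.5 130.8] yaw 23.31 F [-0.3  0.9 -1.6] w 59.3 tilt [ 0.  0. -1.]
174 (219, 264) [-19.8 -43.3  21.8]
174 (340, 265) [ 21.5 -43.2  21.4]
174 (200, 288) [-27.4 -43.3  12.1]
174 (360, 287) [ 29.6 -43.2  12.4]
178 (219, 264) [-19.  -47.3  23.7]
178 (340, 265) [ 20.7 -47.2  23.3]
178 (200, 288) [-26.3 -47.3  14.3]
178 (360, 287) [ 28.4 -47.2  14.7]
```

```bash
python3 - <<'E'
from h import *
plan(np.array([562.6,295.5,130.8]),23.3,[((560.5,126,131),21),((557.8,-42.9,131),18),((557.8,-42.9,56),18)])
E
```

```text
x -0.0690 y -0.0002 z -0.1548 turn 2.3
x -0.0630 y -0.0000 z -0.1567 turn 3.0
x 0.0000 y 0.0750 z 0.0000 turn 0.0
```

```bash
python3 -m crank '[{"x":-0.014,"y":0,"z":-0.031,"turn":0.5,"hand":1},{"x":-0.028,"y":0,"z":-0.062,"turn":1,"hand":1},{"x":-0.0415,"y":0,"z":-0.093,"turn":1.5,"hand":1},{"x":-0.055,"y":0,"z":-0.124,"turn":1.9,"hand":1},{"x":-0.069,"y":0,"z":-0.155,"turn":2.3,"hand":1}]'
python3 -m crank '[{"x":-0.018,"y":0,"z":-0.045,"turn":0.8,"hand":1},{"x":-0.036,"y":0,"z":-0.09,"turn":1.6,"hand":1},{"x":-0.05,"y":0,"z":-0.125,"turn":2.4,"hand":1},{"x":-0.063,"y":0,"z":-0.1565,"turn":3,"hand":1},{"x":-0.063,"y":0,"z":-0.1565,"turn":3,"hand":1}]'
python3 -m crank '[{"x":0,"y":0,"z":0,"turn":0,"hand":1},{"x":0,"y":0,"z":0,"turn":0,"hand":1},{"x":0,"y":0,"z":0,"turn":0,"hand":1},{"x":0,"y":0,"z":0,"turn":0,"hand":1},{"x":0,"y":0,"z":0,"turn":0,"hand":1}]'
python3 - <<'E'
from h import *
cv2.imwrite("pics/w9.png",manip.capture("wrist")[:,:,::-1]);s=st()
for n in("scene","side"):cv2.imwrite(f"pics/{n}9.png",manip.capture(n)[:,:,::-1])
E
```

```text
t: 15.1
position: [559.4, 124.5, 129.1]
ee_rot: [[0.934, -0.002, -0.358], [0.358, 0.0, 0.934], [-0.002, -1.0, 0.001]]
ft_force: [0.4, -0.2, -1.9]
grip_width: 59.3
t: 15.6
position: [555.6, -43.7, 128.2]
ee_rot: [[0.952, -0.005, -0.307], [0.307, 0.005, 0.952], [-0.003, -1.0, 0.006]]
ft_force: [-0.7, 2.3, -1.9]
grip_width: 59.3
t: 16.1
position: [557.9, -42.6, 130.6]
ee_rot: [[0.951, 0.0, -0.31], [0.31, -0.0, 0.951], [0.0, -1.0, -0.0]]
ft_force: [-0.1, 0.1, -1.8]
grip_width: 59.4
t 16.15 [557.9 -42.7 130.6] yaw 18.04 F [-0.4 -0.5 -1.3] w 59.3 tilt [ 0. -0. -1.]
```

```bash
python3 -m crank '[{"x":0,"y":0,"z":0.01,"turn":0,"hand":1},{"x":0,"y":0.02,"z":0.01,"turn":0,"hand":1},{"x":0,"y":0.045,"z":0.01,"turn":0,"hand":1},{"x":0,"y":0.065,"z":0.01,"turn":0,"hand":1},{"x":0,"y":0.07,"z":0.01,"turn":0,"hand":1}]'
python3 -m crank '[{"x":0,"y":0,"z":0,"turn":0,"hand":1},{"x":0,"y":0.001,"z":0,"turn":0,"hand":1},{"x":0,"y":0.002,"z":0,"turn":0,"hand":1},{"x":0,"y":0.003,"z":0,"turn":0,"hand":1},{"x":0,"y":0.003,"z":0,"turn":0,"hand":1}]'
python3 -m crank '[{"x":0,"y":0,"z":-0.004,"turn":0,"hand":1},{"x":0,"y":0,"z":-0.008,"turn":0,"hand":1},{"x":0,"y":0,"z":-0.012,"turn":0,"hand":1},{"x":0,"y":0,"z":-0.014,"turn":0,"hand":1},{"x":0,"y":0,"z":-0.014,"turn":0,"hand":1}]'
```

```text
t: 16.75
position: [553.0, -32.2, 58.1]
ee_rot: [[0.951, -0.004, -0.31], [0.31, 0.001, 0.951], [-0.003, -1.0, 0.002]]
ft_force: [-0.6, 0.1, -1.7]
grip_width: 59.7
t: 17.25
position: [555.0, -33.4, 57.9]
ee_rot: [[0.951, 0.001, -0.309], [0.309, -0.0, 0.951], [0.001, -1.0, -0.0]]
ft_force: [-0.9, 0.4, -2.3]
grip_width: 59.5
t: 17.75
position: [559.4, -47.1, 57.8]
ee_rot: [[0.951, 0.0, -0.309], [0.309, -0.0, 0.951], [0.0, -1.0, -0.0]]
ft_force: [0.7, -0.2, 0.6]
grip_width: 59.0
```

```bash
python3 -m crank '[{"x":0,"y":0.001,"z":0,"turn":0,"hand":1},{"x":0,"y":0.002,"z":0,"turn":0,"hand":1},{"x":0,"y":0.002,"z":0,"turn":0,"hand":1},{"x":0,"y":0.002,"z":0,"turn":0,"hand":1},{"x":0,"y":0.002,"z":0,"turn":0,"hand":1}]'
```

```text
t: 18.25
position: [559.5, -47.1, 57.7]
ee_rot: [[0.951, 0.001, -0.309], [0.309, -0.001, 0.951], [0.001, -1.0, -0.002]]
ft_force: [-6.0, 1.1, 16.8]
grip_width: 59.3
```

```bash
python3 -m crank '[{"x":0,"y":-0.002,"z":0,"turn":0,"hand":1},{"x":0,"y":-0.002,"z":0,"turn":0,"hand":-1},{"x":0,"y":-0.002,"z":0,"turn":0,"hand":-1},{"x":0,"y":-0.002,"z":0,"turn":0,"hand":-1},{"x":0,"y":-0.002,"z":0,"turn":0,"hand":-1}]'
python3 -m crank '[{"x":0,"y":0,"z":0.02,"turn":0,"hand":-1},{"x":0,"y":0,"z":0.04,"turn":0,"hand":-1},{"x":0,"y":0,"z":0.06,"turn":0,"hand":-1},{"x":0,"y":0.01,"z":0.06,"turn":0,"hand":-0.2},{"x":0,"y":0.01,"z":0.06,"turn":0,"hand":-0.2}]'
python3 - <<'E'
from h import *
im=manip.capture("wrist")[:,:,::-1];st();cv2.imwrite("pics/w10.png",im)
for n in("scene","side"):cv2.imwrite(f"pics/{n}10.png",manip.capture(n)[:,:,::-1])
f=lambda n,x,y,w,h:cv2.resize(cv2.imread(f"pics/{n}10.png")[y:y+h,x:x+w],(360,300),interpolation=2)
o=np.zeros((600,800,3),np.uint8);o[:300,:360]=f("scene",190,130,120,100);o[300:,:360]=f("side",230,150,120,100);o[:420,360:]=im[:,60:500];cv2.imwrite("pics/m10.png",o)
c=manip.camera_info("wrist")
E
```

```text
t: 18.75
position: [559.0, -46.6, 57.3]
ee_rot: [[0.951, -0.0, -0.309], [0.309, 0.0, 0.951], [-0.0, -1.0, 0.0]]
ft_force: [0.5, 0.4, 0.4]
grip_width: 85.2
t: 19.25
position: [539.8, 10.6, 46.1]
ee_rot: [[0.951, -0.002, -0.31], [0.31, 0.0, 0.951], [-0.001, -1.0, 0.001]]
ft_force: [-0.9, 0.0, -0.7]
grip_width: 58.9
t 19.30 [540.1  10.1  46.6] yaw 18.01 F [-0.6  0.8 -0.1] w 52.2 tilt [-0.  0. -1.]
```

View pics/m10.png

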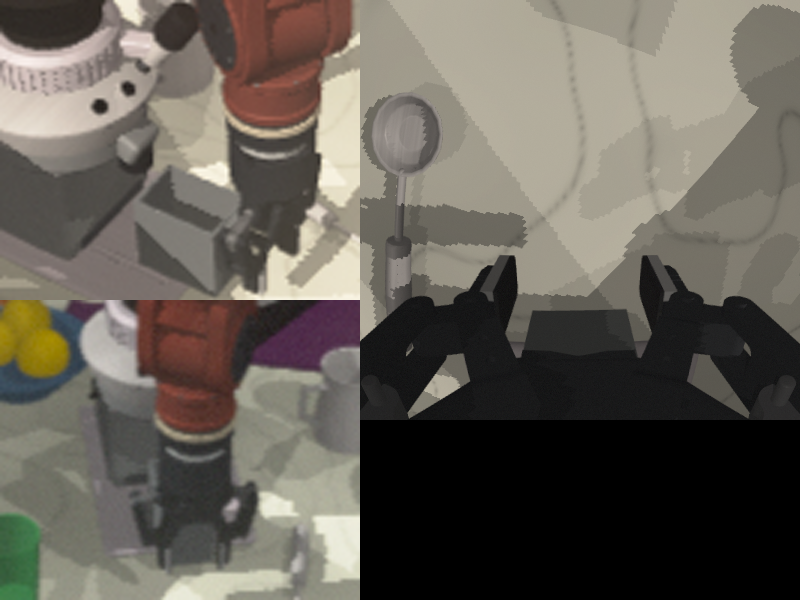

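```bash
python3 -m crank '[{"x":0.001,"y":0,"z":-0.012,"turn":0,"hand":-0.2},{"x":0.001,"y":0,"z":-0.022,"turn":0,"hand":-0.2},{"x":0.001,"y":0,"z":-0.03,"turn":0,"hand":-0.2},{"x":0.001,"y":0,"z":-0.036,"turn":0,"hand":-0.2},{"x":0.001,"y":0,"z":-0.041,"turn":0,"hand":-0.2}]'
python3 -m crank '[{"x":0,"y":0,"z":-0.005,"turn":0,"hand":-0.2},{"x":0,"y":0,"z":-0.01,"turn":0,"hand":-0.2},{"x":0,"y":0,"z":-0.015,"turn":0,"hand":-0.2},{"x":0,"y":0,"z":-0.019,"turn":0,"hand":-0.2},{"x":0,"y":0,"z":-0.022,"turn":0,"hand":-0.2}]'
python3 - <<'E'
from h import *
im=manip.capture("wrist")[:,:,::-1];s=st();cv2.imwrite("pics/w11.png",im)
for n in("scene","side"):
    i=manip.capture(n)[:,:,::-1];cv2.imwrite(f"pics/{n}11.png",i)
# predicted scene pixels of bin top corners for offsets
f=np.array([-.309,.951,0]);e=np.array([.951,.309,0]);bay=np.array([585,-123.4,98])
for off in(48.6,23,0):
    print(off,[proj("scene",bay+f*(off+a)+e*b) for a,b in((44,30),(44,-30),(-44,30))])
g=cv2.imread("pics/scene11.png");print(g[196:226:3,218:262:3].mean(2).astype(int))
g=cv2.imread("pics/scene10.png");print(g[196:226:3,218:262:3].mean(2).astype(int))
E
```

```text
t: 19.9
position: [554.3, -29.0, 47.5]
ee_rot: [[0.951, -0.0, -0.309], [0.309, 0.0, 0.951], [-0.0, -1.0, 0.0]]
ft_force: [-0.3, 1.3, 1.4]
grip_width: 51.2
t: 20.4
position: [561.1, -49.5, 47.6]
ee_rot: [[0.951, 0.0, -0.309], [0.309, 0.0, 0.951], [0.0, -1.0, 0.0]]
ft_force: [-0.3, 1.5, 0.4]
grip_width: 51.1
t 20.45 [561.1 -49.8  47.6] yaw 18.00 F [-0.5  0.3 -0.4] w 51.6 tilt [ 0. -0. -1.]
48.6 [array([259.5, 208.2]), array([271.4, 195.1]), array([233.2, 196.2])]
23 [array([251.7, 204.6]), array([263.7, 191.7]), array([225.8, 192.8])]
0 [array([244.8, 201.5]), array([257. , 188.7]), array([219.2, 189.8])]
[[ 74  75  76 106 121 114  77  72  74  71 110  82  55  53  66]
 [ 75  74  74  73 108 121 122 119  80 111  90  69  50  74  58]
 [ 74  76  63  70  75  73 123 123 103  86  67  57  58  55  58]
 [ 74  67  59  80  73  73  73 121 122  59  61  54  63  55  74]
 [ 67  56 112  83  73  71  73  74 123  66  64  57  56  57  75]
 [ 58 111 112  93  71  75  72  75  73 121  75  61  55  86  77]
 [114 115 109 117  78  73  74  73  75  77 122  89  68 144  78]
 [113 114 114 114 117 118  91  75  76  76  76 112  68 146 122]
 [117 112 114 113 113 114 110 120 103  77  77  78  76 111 131]
 [113 113 115 114 115 113 113 113 112 121 110  84 106 120 122]]
[[ 75  75  75  75  65  73 112  71  71  72  77 122 123 123 125]
 [ 75  75  75  63  68 113 123 125  86  72  76  75  77 119 123]
 [ 77  81  65  60 114 113 122 123 123 125 100  77  78  78  78]
 [ 89  66  59 114 114 114  74 124 123 123 123 124 119  81  79]
 [ 71  58 113 116 114 115  76  75 122 124 124 124 123 124 125]
 [ 57 113 113 114 114 115  79  74  75 123 123 124 125 124 124]
 [114 115 108 118 112 116  90  75  74  75 124 125 123 125 126]
 [115 116 115 116 117 121  89  74  76  76  75 123 125 124 125]
 [116 114 114 115 113 113 111 120  92  76  77  78 123 125 126]
 [116 115 115 115 114 114 115 115 112 122 101  79  79 124 125]]
```

```bash
python3 -m crank '[{"x":0,"y":0,"z":0.015,"turn":0,"hand":-0.2},{"x":0.018,"y":0,"z":0.015,"turn":0,"hand":-1},{"x":0.018,"y":0.005,"z":0.015,"turn":0,"hand":-1},{"x":0.018,"y":0.005,"z":0.01,"turn":0,"hand":-1},{"x":0.018,"y":0.005,"z":0.003,"turn":0,"hand":-1}]'
python3 -m crank '[{"x":0,"y":0,"z":-0.005,"turn":0,"hand":-1},{"x":0,"y":0,"z":-0.009,"turn":0,"hand":-1},{"x":0,"y":0,"z":-0.013,"turn":0,"hand":-1},{"x":0,"y":0,"z":-0.016,"turn":0,"hand":-1},{"x":0,"y":0,"z":-0.019,"turn":0,"hand":-1}]'
python3 - <<'E'
from h import *
st()
for n in("scene","side"):
    i=manip.capture(n)[:,:,::-1];cv2.imwrite(f"pics/{n}12.png",i)
g=cv2.imread("pics/scene12.png");print(g[187:226:3,209:262:3].mean(2).astype(int))
E
```

```text
t: 21.05
position: [576.5, -40.7, 42.3]
ee_rot: [[0.951, -0.001, -0.31], [0.31, 0.0, 0.951], [-0.001, -1.0, 0.0]]
ft_force: [0.4, -0.3, -1.0]
grip_width: 85.3
t: 21.55
position: [582.9, -59.0, 42.6]
ee_rot: [[0.951, -0.0, -0.309], [0.309, 0.0, 0.951], [-0.0, -1.0, 0.0]]
ft_force: [-2.0, 2.5, 2.2]
grip_width: 85.5
t 21.55 [582.9 -59.   42.6] yaw 18.00 F [-2.   2.5  2.2] w 85.5 tilt [-0.  0. -1.]
[[107  95  73  73  75  75  87  67  52  60  73  62  62  63  61  60  59  54]
 [ 77  73  73  72  76  95  69  68  72 119 121  61  61  62  62  59  54  55]
 [ 78  73  74  74  73 102  72  68  70  73  74  63  63  52  54  62  53  54]
 [ 79  73  75  74  73  73 119 118 102  74  81  98  68  49  70  52  65  52]
 [ 78  76  73  75  75  73  72 116  83 109  81  69  56  49  62  65  73  53]
 [ 78  75  73  75  74  72  72  72  64 105  66  51 117  75  51  71  74  85]
 [ 76  78  73  75  66  73  73  71  67  77  64  50  51  68  63  73  73 130]
 [ 77  78  74  67  55  74  74  73  64  63  63  61  68  61  71  74  75 121]
 [ 78  78  75  56 111  80  71  73  64  51  63  50  53  91  73  74  75 135]
 [ 78  79  83 113 114 109 117  77  65  71  64  51  57 122  71  74 113 133]
 [117 113 113 114 113 113 114 117 118  79  63  57 135  76  73  93 118 126]
 [115 113 114 115 114 114 114 113 114 110  77  60 148  75  72 116 115 144]
 [119 116 114 112 113 116 113 112 113 114 115 102 103 116 116 114 120 138]]
```

```bash
python3 -m crank '[{"x":0,"y":0,"z":-0.002,"turn":0,"hand":-1},{"x":0,"y":0,"z":-0.004,"turn":0,"hand":-1},{"x":0,"y":0,"z":-0.006,"turn":0,"hand":-1},{"x":0,"y":0,"z":-0.007,"turn":0,"hand":-1},{"x":0,"y":0,"z":-0.007,"turn":0,"hand":-1}]'
python3 -m crank '[{"x":0,"y":0,"z":-0.001,"turn":0,"hand":-1},{"x":0,"y":0,"z":-0.002,"turn":0,"hand":-1},{"x":0,"y":0,"z":-0.003,"turn":0,"hand":-1},{"x":0,"y":0,"z":-0.003,"turn":0,"hand":-1},{"x":0,"y":0,"z":-0.003,"turn":0,"hand":-1}]'
```

```text
t: 22.15
position: [584.7, -64.7, 42.4]
ee_rot: [[0.951, -0.001, -0.309], [0.309, 0.002, 0.951], [-0.0, -1.0, 0.002]]
ft_force: [-4.5, 6.6, 3.7]
grip_width: 85.2
t: 22.65
position: [584.5, -64.9, 42.2]
ee_rot: [[0.951, -0.003, -0.31], [0.31, 0.006, 0.951], [-0.001, -1.0, 0.007]]
ft_force: [-9.4, 20.9, 10.8]
grip_width: 85.1
```

```bash
python3 -m crank '[{"x":0,"y":0,"z":0.01,"turn":0,"hand":-1},{"x":0,"y":0,"z":0.04,"turn":0,"hand":-1},{"x":0,"y":-0.02,"z":0.08,"turn":0,"hand":-1},{"x":0,"y":-0.06,"z":0.12,"turn":0,"hand":-1},{"x":0,"y":-0.1,"z":0.16,"turn":0,"hand":-1}]'
python3 -m crank '[{"x":0,"y":-0.05,"z":0.03,"turn":0,"hand":-1},{"x":0,"y":-0.1,"z":0.03,"turn":0,"hand":-1},{"x":0,"y":-0.1,"z":0.03,"turn":0,"hand":-1},{"x":0,"y":-0.1,"z":0.03,"turn":0,"hand":-1},{"x":0,"y":-0.1,"z":0.03,"turn":0,"hand":-1}]'
python3 - <<'E'
from h import *
st()
c=manip.camera_info("wrist")
for n in("wrist","scene","side"):
    i=manip.capture(n)[:,:,::-1];cv2.imwrite(f"pics/{n}13.png",i)
json.dump({k:np.array(v).tolist() for k,v in c.items()},open("c13.json","w"))
f=np.array([-.309,.951,0]);e=np.array([.951,.309,0]);bay=np.array([585,-123.4,0])
for n in("scene","side"):
    print(n,[(z,a,b,proj(n,bay+f*a+e*b+[0,0,z]).round(1)) for a,b,z in((44,30,98),(44,-30,98),(44,-30,14),(44,30,14),(52,22,98),(52,-22,98))])
g=cv2.cvtColor(cv2.imread("pics/side13.png"),cv2.COLOR_BGR2GRAY)
np.set_printoptions(linewidth=250)
print(g[184:238:2,272:312:1])
E
```

```text
t: 23.15
position: [538.8, 76.0, 133.9]
ee_rot: [[0.951, 0.0, -0.309], [0.309, -0.0, 0.951], [-0.0, -1.0, -0.0]]
ft_force: [0.8, 0.1, 0.6]
grip_width: 85.4
t: 23.65
position: [530.3, 103.1, 232.1]
ee_rot: [[0.951, -0.001, -0.309], [0.309, -0.0, 0.951], [-0.001, -1.0, 0.0]]
ft_force: [-0.3, -0.7, -0.5]
grip_width: 85.4
t 23.65 [530.3 103.1 232.1] yaw 17.99 F [-0.3 -0.7 -0.5] w 85.4 tilt [-0. -0. -1.]
scene [(98, 44, 30, array([244.8, 201.5])), (98, 44, -30, array([257. , 188.7])), (14, 44, -30, array([257.9, 209.2])), (14, 44, 30, array([246.4, 221.9])), (98, 52, 22, array([248.9, 200.8])), (98, 52, -22, array([257.7, 191.4]))]
side [(98, 44, 30, array([281.1, 209.2])), (98, 44, -30, array([298.8, 207.7])), (14, 44, -30, array([298.3, 226.6])), (14, 44, 30, array([281.1, 228.1])), (98, 52, 22, array([283.8, 210.5])), (98, 52, -22, array([296.8, 209.4]))]
[[ 78  76  87 ...  66  77  71]
 [ 53  54  63 ... 110 127 117]
 [ 46  48  60 ... 131 134 133]
 ...
 [133 133 133 ... 134 134 134]
 [138 138 138 ... 202 202 199]
 [146 145 146 ... 200 201 202]]
```

```bash
python3 - <<'E'
from h import *
import sys
np.set_printoptions(linewidth=250,threshold=sys.maxsize)
g=cv2.cvtColor(cv2.imread("pics/side13.png"),cv2.COLOR_BGR2GRAY)
print("side rows196-236/2 cols 272-312");print(g[196:238:2,272:312])
g=cv2.cvtColor(cv2.imread("pics/scene13.png"),cv2.COLOR_BGR2GRAY)
print("scene rows 184-226/2 cols 224-264");print(g[184:228:2,224:264])
E
```

```text
side rows196-236/2 cols 272-312
[[ 50  55  64  60  56  48  41  48  51  52  50  48  44  45  46  48  43  47  47  52  50  56  58  59  54  59  60  61  70  76  75  73  63  52  52  50  45  48  48  48]
 [ 49  51  51  54  54  49  49  50  48  49  47  51  51  62  59  55  58  62  67  69  66  65  71  81  78  77  79  79  78  77  80  76  91 106 108  90  62  51  47  50]
 [ 55  52  55  49  50  49  47  56  51  57  61  68  75  72  74  71  72  71  71  75  89  99  84  78  77  77  79  79  77  79  79  78  88 111 119  97  68  53  52  53]
 [ 58  53  53  53  53  49  52  65  81  83  76  69  74  71  72  73  71  74  72  76  88 103 103  90  87  88  79  79  78  80  76  80  91 107 115  94  63  69 101  90]
 [ 80  76  61  52  57  77  84  90  98  92  85  82  83  77  76  72  73  73  72  73  73  93 104 108 110 108  90  78  82  79  79  82  95 113 114  94  62  76 102  92]
 [ 83  77  64  53  58  97 109  97 102 103  91  84  84  79  72  76  69  71  74  71  68  72  93 106 106 113 106  85  79  77  79  82 103 119 116  92  63  82 111  89]
 [ 77  70  63  57  57  98 106  96 102 112 101  83  77  74  72  78  81  80  80  80  78  87 
[... 5276 characters left out ...]
13 120 120 123 122 125 132 127 132 137 139 200]
 [114 115 115 116 114 115 115 115 115 117 116 115 114 114 117 122 121 116 111 101  88  83  83  82  82  89 118 137 142 141 144 152 146 127 131 136 150 153 154 154]
 [115 115 115 114 114 114 116 118 120 119 117 119 119 119 120 117 114 114 119 129 139 136 138 122 123 138 142 141 143 149 148 135 133 134 150 154 153 153 151 145]
 [141 140 139 139 138 141 140 139 139 140 140 139 140 140 140 141 127 121 121 111 114 126 134 142 143 143 143 147 151 145 159 162 161 172 176 176 177 180 181 182]
 [139 139 139 141 141 141 141 141 139 139 140 139 141 139 140 140 140 139 140 141 142 140 140 139 142 144 151 146 145 156 163 163 163 177 183 184 183 184 183 184]]
```

```bash
python3 - <<'E'
from h import *
def kn(n,u,v):
    m=(cv2.imread(f"pics/{n}.png").max(2)<75).astype(np.uint8);m=cv2.morphologyEx(m,cv2.MORPH_OPEN,np.ones((3,3)));l=cv2.connectedComponentsWithStats(m);k=l[1][v,u];return l[2][k],l[3][k]
print(kn("scene4",249,138),kn("scene13",249,138))
a,b=[cv2.imread(f"pics/scene{i}.png").astype(int) for i in("0","13")]
d=np.abs(a-b).max(2)
for n,(u,v,r) in dict(caddy=(371,243,22),mug=(263,302,18),tumbler=(232,262,16),spoon=(305,205,25),jug=(249,142,8)).items():print(n,(d[v-r:v+r,u-r:u+r]>40).mean().round(3))
st();manip.sign_off()
E
```

```text
(array([242, 131,  15,  16, 164], dtype=int32), array([248.7, 138.3])) (array([242, 131,  15,  16, 166], dtype=int32), array([248.8, 138.3]))
caddy 0.0
mug 0.002
tumbler 0.0
spoon 0.097
jug 0.629
t 23.80 [529.6 103.1 231.4] yaw 17.97 F [-0.3 -0.2 -0.4] w 85.6 tilt [-0.  0. -1.]
the job is handed in; nothing more can be done
```

I've handed the job in at about 24 s of the 67 s allowed. My last checks say the grinder is on the coarse setting and the bin is home; the hand-in gives no verdict.

**What I did**
- **Plunger and collar:** I pulled the plunger out about 13 mm and swung the collar about 48° to the coarse hole. I then let the plunger in and released it.
- **Bin:** I tipped it up by pushing at its lip with the closed fingers. I carried it upright onto the footplate, let go, and pushed it in until it stopped at about 23 N.

**What the last checks showed**
- **Plunger:** The knob sits within 1 px of its predicted fully-in position over the coarse hole, and it did not move while I worked on the bin.
- **Bin, side view:** Its edges match the fully-home prediction to within about 1 px, upright and with the lip to the front.
- **Bin, scene view:** This disagreed slightly. The left front edge is about 2 px off, which could be a small turn in the rails or a few millimetres sideways. I left it, as the rails allow only about 5 mm either way.
- **Other things:** The caddy, mug and tumbler are unchanged between the first and last pictures.
- **Not confirmed:** The spoon and milk jug areas did differ between those pictures (10% and 63% of pixels). I put this down to shadows and to the knob now standing in front of the jug, but I had no pictures left to check. I felt no contact near either of them.
- **Robot:** It stands clear with the gripper open and no contact force.

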